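# Stack the spare parts bin on the wax bin

## Task

The grey bin is full of carving wax, so the blue stack-nest bin must be stacked on it, not nested into it: lift the blue bin, give it half a turn so that the two yellow tabs are at opposite ends, and set it on the grey bin's aluminium rails. The rails are locked at an unknown setting, so slide the bin gently along them, never pressing harder than about 30 N, until all three lugs drop fully into their notches and it sits level; then let go. Leave the wax untouched and the things standing around where they are.

Things in the scene. Friction and masses are not known exactly. Their poses are not given: they have to be found in the camera images.
- bin: Blue open-topped bin, loose, empty, about 0.25 kg: 120 long (x) x 48 wide (y) x 60 mm high (z), walls 4 mm. Origin: centre of its underside; +x points to its yellow-tabbed end. Grip it from above across the 48 mm width at x = 0, above the lugs (23 mm or more above its underside).
- bin_lug (a point): Middle of the underside of the blue bin's single lug (+y side, x = 0). Its other two lugs are on the -y side at x = -50 and +50 mm. Lugs are 10 mm long along x, reach to 31 mm from the middle plane, and span 8 to 20 mm above the bin's underside.
- base_bin: Grey open-topped bin holding wax, screwed down: 188 long (x) x 76 wide (y) x 46 mm high, walls and floor 4 mm. Origin: centre of its underside; +x points to its yellow-tabbed end. With both bins' x axes the same way the lugs miss the rails' saddles and the blue bin sinks onto the wax (tops 28 mm up); with opposite x axes the lugs meet the saddles.
- mouth (a point): Point on the grey bin's middle line, 50 mm above its origin, level with the saddle tops (lands) of the two aluminium rails on its rims. Saddles are 56 mm long, reach inward to 26.5 mm from the middle plane; each has a 13 mm long notch in its middle, floor 6 mm below the lands. Notches: +y side at x = s-50 and s+50 mm, -y side at x = s. Setting s is locked in -10..+10 mm, not measured.
- seat (a point): Point 36 mm above the grey bin's origin: height of the blue bin's underside when all lugs are in the notches (42 mm when they stand on the lands); the blue bin's middle is then s along the grey bin's x from here (within 2 mm), 2.5 mm side play in y. The rails do not shift under load; contact is stiff, so feel for it slowly.
- bin_tab (a point): Centre of the yellow tab on the +x end of the blue bin, 61.5 mm from its middle and 42 mm above its underside
- base_tab (a point): Centre of the yellow tab on the +x end of the grey bin, 95.5 mm from its middle and 30 mm above its underside
- wax_a: Green carving wax block, 37x53x24 mm, lying loose in the grey bin; origin at the centre of its underside
- wax_b: A second green wax block of the same size in the other half of the grey bin; origin at the centre of its underside
- riser: Fixed plywood work board on battens that both bins and the glass lamp stand on, 225 (x) x 600 (y) mm, its top 42 mm above the bench; origin under its middle, at bench level
- spirit_lamp: Bystander: clear glass lamp with a black cap, 66 mm across, 63 mm high, loose; origin at the centre of its underside
- dapping_block: Bystander: grey steel cube with round hollows, 46x46x47 mm, loose; origin at the centre of its underside
- masking_tape: Bystander: roll of tan tape lying flat, 92 mm across, 19 mm high, loose; origin at the centre of its underside

How it is judged:
By the outcome, as a careful person would: the job done as asked, in the order asked, and still so for the second after the job is handed in, with the robot touching nothing.
It also fails if it takes over 56 s, if anything falls off the work surface, if the arm or the gripper's body presses on something with over 40 N, if the wrist force passes 120 N, or if a joint passes its speed limit or range.

## Robot

A 6-joint arm with a two-finger parallel gripper is mounted at the origin on a cart in front of the work surface, level with it; the furniture and walls round the work are solid. World frame = base frame: x ahead of the robot, y to its left, z up, the work surface at z = 0. Lengths are in m, angles in degrees, forces in N, time in s.
With the tool pointing down it reaches from about 0.375 to 0.75 m from the base axis. Payload 9 kg.
Tool frame: the origin (TCP) lies where the fingers leave the gripper's body, on its centre line; the fingertips stand 73 mm ahead of it and the grasp point (between the pads) lies 54 mm ahead of it (robot.tip_reach is the distance from the TCP to the fingertips, in m); z points along the fingers, y is the direction in which the jaws open and shut (so a half turn about z gives the same grasp; the last joint's range is limited). The gripper opens to 85 mm and grips with 20 to 120 N. Pads are 22 mm wide; open, the fingers measure 114 mm over their backs; the gripper's body (76 mm by 85 mm) begins 54 mm behind the grasp point. The pads swing forward as they close: fully open they stand 13 mm farther back than shut.
Start: joints at [-88.276, 5.964, 5.575, 89.605, 0, 77.527], TCP at [0.147, -0.582, 0.304] pointing down, gripper open.
Joint ranges: [-171.21, 171.21], [-48.23, 106.86], [-62.78, 66.21], [-105.2, 120.99], [-86.42, 89.51], [-180, 180]. Speed limits (degrees/s): [127.2, 127.2, 147.25, 180, 180, 180].

## Interface

Orientations are given as [roll, pitch, yaw] about the fixed x, y, z axes, in that order (R = Rz(yaw) Ry(pitch) Rx(roll)).
In Python, from plant import robot gives the robot as it stands. Calls block until the motion is done:
- robot.move_pose(position, orientation): joint-space move of the TCP to a pose.
- robot.line_to(position, vel=0.15, rotation=None, guard=None): straight line of the TCP; rotation=None keeps the orientation; vel is the mean speed in m/s. With guard (N) it stops when the force on the tool has changed by that much, and returns True; else False.
- robot.goto_joints(angles): joint-space move.
- robot.set_gripper(opening): finger opening in m; the grip force is fixed at half the most; returns when the fingers have stopped.
- robot.pause(seconds).
- robot.ik(position, orientation): joint angles nearest the present ones, or None.
- robot.observe(): the state.
- robot.grab_frame(name): name is "scene" or "top" or "wrist"; returns the picture (480x640x3 uint8, blue, green, red); there is no depth.
- robot.get_calibration(name): a dict with "vertical_fov" (degrees; the focal length in pixels is half the picture's height over the tangent of half this angle, whatever the lens; pixels are square), "cx", "cy" (the principal point, pixels), "k1" (the pictures are not rectified: a ray, as slopes to the right and down, at radius r is drawn at 1 + k1 r^2 times it, then the intrinsics apply), "rvec" (rotation vector, rad) and "tvec" (3), from world to camera coordinates, as OpenCV has them. Camera axes: x right, y down, z forward; pixel columns grow to the right and rows downward; lengths in m; the calibration is good to about 2 mm. A picture is of the moment at which its call begins: read the wrist's pose just before it. get_calibration takes no time and is no camera call; for the wrist camera it gives the pose at the moment of the call.
A pose or a line that the arm cannot do raises robot.IKError and nothing moves.
- robot.job_done(): hands the job in, once; it reports no verdict.
The state is a dict: "time": time; "q": joint angles; "qvel": joint speeds; "joint_torque": joint torques, N m; "tool_pos": TCP position; "tcp_rot": TCP orientation; "ft_force": force on the tool from outside, world axes, zero at the start; "torque": the same for the moment, N m; "gripper_width": finger opening in m.
Only numpy, scipy, OpenCV 4.12 (cv2) and the standard library are available. Lean on these libraries where they do the work, as an engineer would, in place of code of your own. Each camera call takes 0.05 s, during which the arm holds its last target.

## Working session

There is one attempt and no reset: what is moved stays moved. The work goes in short steps, each a Python script; the robot and the scene stay as the last script left them, time stands still between calls to the robot, and variables do not carry over. Pictures are saved under pics/ and viewed, and the job is handed in when it is done.

```bash
ls; mkdir -p pics; cat > h.py <<'E'
import numpy as np, cv2
from plant import robot
def save(n,im): cv2.imwrite('pics/'+n+'.png',im)
E
python3 - <<'E'
from h import *
o=robot.observe();print(o)
for n in ("scene","top","wrist"):
    c=robot.get_calibration(n);print(n,c);save(n+'0',robot.grab_frame(n))
E
```

```text
pics
{'time': 0.0, 'q': array([-8.82765616e+01,  5.99705370e+00,  5.52585911e+00,  8.96050414e+01,
        2.64656916e-04,  7.75270495e+01]), 'qvel': array([-0.00326294, -0.01924935, -0.06846322,  0.0268967 , -0.03233912,
        0.0369466 ]), 'joint_torque': array([-1.50994452e-03, -5.56928515e+01,  5.03652298e+01,  1.67909323e-02,
       -2.28125026e-05, -1.74218805e-06]), 'tool_pos': array([ 0.14715392, -0.58142001,  0.30312673]), 'tcp_rot': array([-1.79925620e+02, -1.67237505e-02,  1.41963778e+01]), 'ft_force': array([ 0.34867149,  0.61451237, -0.16408891]), 'torque': array([-0.01762575,  0.01903282,  0.04159641]), 'gripper_width': 0.08539036977604653}
scene {'vertical_fov': 54.03705003830341, 'cx': 320.71802231043614, 'cy': 244.52032070753043, 'k1': -0.12431805669434876, 'rvec': array([ 0.80118504, -2.40033556,  1.33279027]), 'tvec': array([0.4787273 , 0.23200019, 0.87001394])}
top {'vertical_fov': 50.674451261521355, 'cx': 323.38048588423413, 'cy': 238.96878464789458, 'k1': 0.005299800398138925, 'rvec': array([ 2.12619841, -2.15074451,  0.16201458]), 'tvec': array([0.02948286, 0.58322378, 1.01396082])}
wrist {'vertical_fov': 60.3042474300152, 'cx': 315.4239683016351, 'cy': 234.4351295428027, 'k1': 0.025687905855882015, 'rvec': array([-2.26078363,  1.75854951,  0.2956387 ]), 'tvec': array([-0.60032316, -0.04168887,  0.37963565])}
```

View pics/scene0.png

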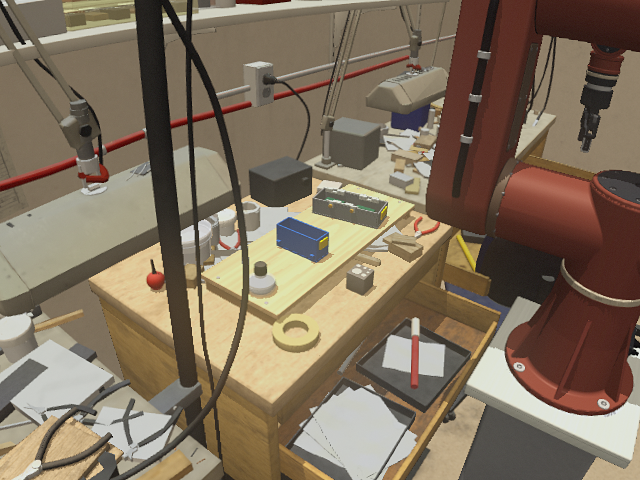

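View pics/top0.png

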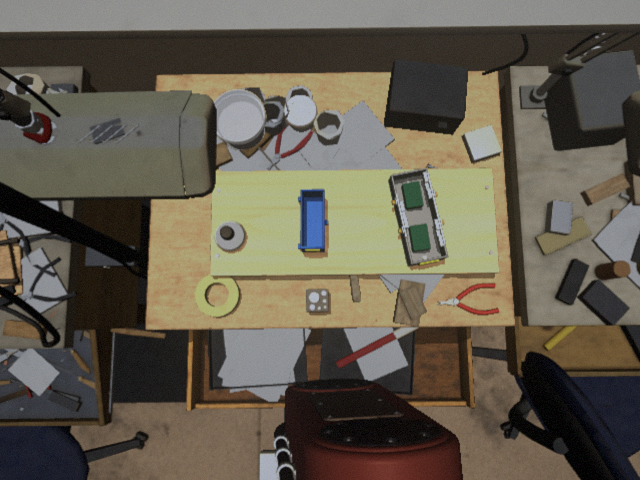

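View pics/wrist0.png

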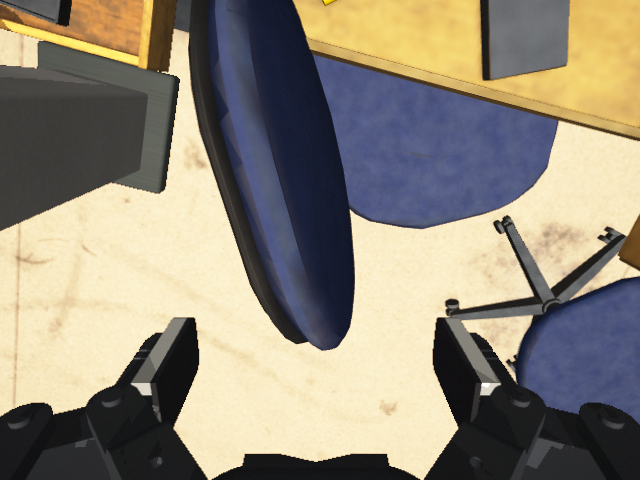

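The scene picture shows the blue bin at about (303,240) with its tab at (323,241), and the grey bin at (350,207) with its tab at (383,213). Both tabs face the robot. In the top picture the blue bin is at (312,220), the grey bin at (418,218), the lamp at (229,236), the cube at (318,300) and the tape at (217,295). Next I'll measure from the top view.

```bash
cat >> h.py <<'E'
def ray(c,uv):
    f=240/np.tan(np.radians(c['vertical_fov'])/2)
    K=np.array([[f,0,c['cx']],[0,f,c['cy']],[0,0,1.]])
    p=cv2.undistortPoints(np.array(uv,float).reshape(-1,1,2),K,np.array([c['k1'],0,0,0,0.])).reshape(-1,2)
    R=cv2.Rodrigues(np.array(c['rvec']))[0]; t=np.array(c['tvec'])
    return -R.T@t, np.c_[p,np.ones(len(p))]@R
def onz(c,uv,z):
    o,d=ray(c,uv); return o+d*((z-o[2])/d[:,2])[:,None]
def proj(c,X):
    f=240/np.tan(np.radians(c['vertical_fov'])/2)
    K=np.array([[f,0,c['cx']],[0,f,c['cy']],[0,0,1.]])
    return cv2.projectPoints(np.array(X,float).reshape(-1,1,3),np.array(c['rvec']),np.array(c['tvec']),K,np.array([c['k1'],0,0,0,0.]))[0].reshape(-1,2)
E
python3 - <<'E'
from h import *
im=cv2.imread('pics/top0.png');c=robot.get_calibration('top')
save('topcrop',cv2.resize(im[160:290,260:460],None,fx=4,fy=4,interpolation=cv2.INTER_NEAREST))
hsv=cv2.cvtColor(im,cv2.COLOR_BGR2HSV)
def big(m,roi):
    x0,y0,x1,y1=roi;mm=np.zeros_like(m);mm[y0:y1,x0:x1]=m[y0:y1,x0:x1]
    cs=cv2.findContours(mm,cv2.RETR_EXTERNAL,cv2.CHAIN_APPROX_NONE)[0]
    return sorted(cs,key=cv2.contourArea)[::-1]
blue=cv2.inRange(hsv,(105,120,40),(130,255,255))
b=big(blue,(280,170,345,270))[0];r=cv2.minAreaRect(b);print('blue',r)
print(onz(c,cv2.boxPoints(r),.102)); print(onz(c,[r[0]],.102))
for nm,uv,z in (('lamp',(229,236),.1),('cube',(318,300),.04),('tape',(217,295),.01),('btab',(312,253),.084),('gtab',(435,263),.072),('grey',(418,218),.09),('riser',(212,170),.042),('riser2',(497,272),.042)):
    print(nm,onz(c,[uv],z).round(3))
E
```

```text
blue ((312.8155517578125, 219.03704833984375), (28.52467155456543, 58.47761154174805), 1.1691392660140991)
[[0.55727475 0.07292922 0.102     ]
 [0.67578253 0.07013782 0.102     ]
 [0.67387206 0.01287879 0.102     ]
 [0.55545313 0.01669768 0.102     ]]
[[0.61505923 0.04316973 0.102     ]]
lamp [[0.583 0.21  0.1  ]]
cube [[0.457 0.035 0.04 ]]
tape [[0.471 0.25  0.01 ]]
btab [[0.549 0.046 0.084]]
gtab [[ 0.528 -0.202  0.072]]
grey [[ 0.617 -0.168  0.09 ]]
riser [[0.737 0.26  0.042]]
riser2 [[ 0.511 -0.336  0.042]]
```

View pics/topcrop.png

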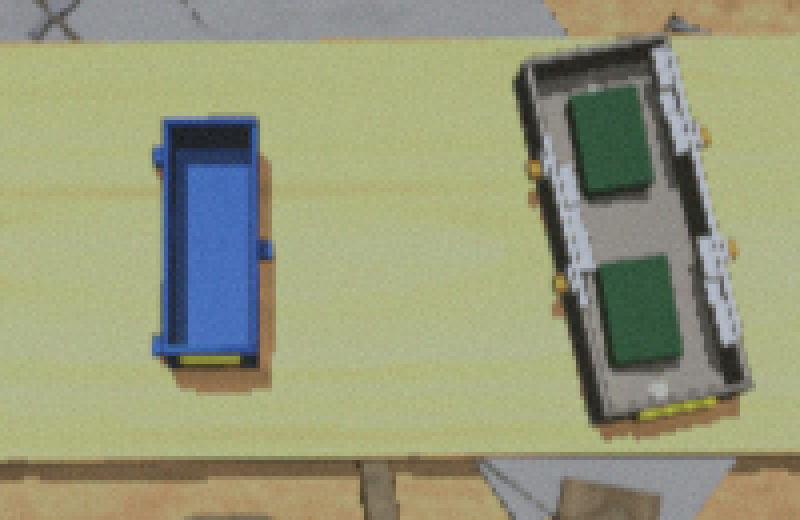

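```bash
python3 - <<'E'
from h import *
o=robot.observe();c=robot.get_calibration('wrist')
from scipy.spatial.transform import Rotation as Ro
R=cv2.Rodrigues(c['rvec'])[0];C=-R.T@c['tvec']
T=Ro.from_euler('xyz',o['tcp_rot'],degrees=True).as_matrix()
print('cam in tool',T.T@(C-o['tool_pos']),'\n',T.T@R.T)
for p,y in (((.60,-.165,.27),21),((.60,-.165,.27),201),((.60,-.165,.27),180),((.57,.043,.27),178)):
    print(p,y,robot.ik(p,[180,0,y]))
E
```

```text
cam in tool [ 0.0850708   0.00047396 -0.06911103] 
 [[ 7.39650411e-04 -9.45015392e-01 -3.27025018e-01]
 [ 9.99999184e-01  3.58402795e-04  1.22606415e-03]
 [-1.04144281e-03 -3.27025658e-01  9.45014886e-01]]
(0.6, -0.165, 0.27) 21 [-27.39714453   9.62492542   6.01465358  86.38972816   0.
 131.60285547]
(0.6, -0.165, 0.27) 201 [-27.39714453   9.62492542   6.01465358  86.38972816   0.
 -48.39714453]
(0.6, -0.165, 0.27) 180 [-27.39714453   9.62492542   6.01465358  86.38972816   0.
 -27.39714453]
(0.57, 0.043, 0.27) 178 [-8.79014608  0.74736381 -3.35219957 85.90043662  0.         -6.79014608]
```

```bash
python3 - <<'E'
from h import *
import pickle
d={}
for n,p,y in (('g',(.588,-.178,.32),21),('b',(.635,.043,.30),178)):
    robot.move_pose(p,[180,0,y]); robot.pause(.2)
    o=robot.observe();c=robot.get_calibration('wrist');im=robot.grab_frame('wrist');save('w_'+n,im);d[n]=(c,o)
    print(o['time'],o['tool_pos'],o['tcp_rot'],o['ft_force'])
pickle.dump(d,open('d.pkl','wb'))
E
```

```text
2.4917 [ 0.5878016  -0.1786658   0.31995073] [1.79999475e+02 4.38397315e-03 2.09410850e+01] [-0.25094275 -0.21081049 -0.36731386]
4.775 [0.63501422 0.04273889 0.30005702] [-1.79997176e+02  3.38976406e-03  1.77962357e+02] [-0.16268816  0.0123022  -0.25206797]
```

View pics/w_g.png

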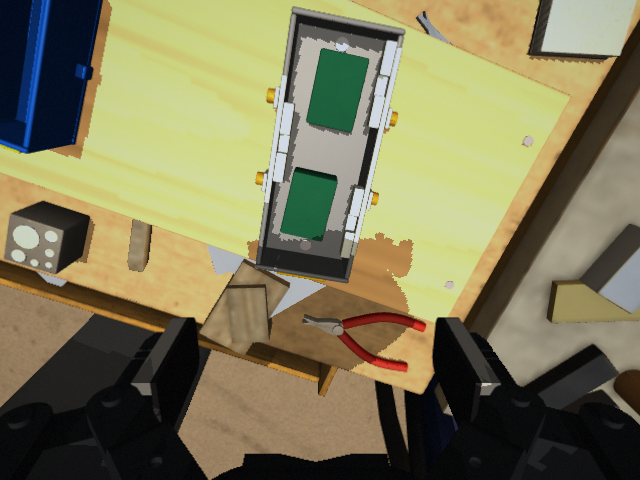

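View pics/w_b.png

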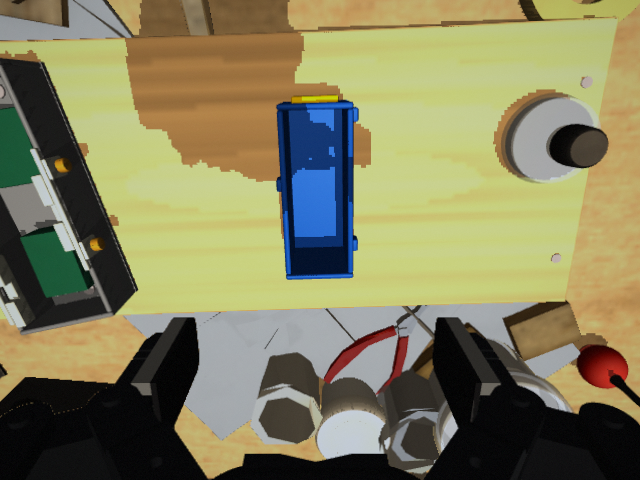

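The wrist picture of the grey bin has its rim corners near (293,10), (404,33), (350,280) and (257,265), with white saddles on both rims and the notches visible. In the blue bin picture the rim runs from (278,103) to (353,277), with the tab at (316,98). I'll zoom in on both.

```bash
python3 - <<'E'
from h import *
im=cv2.imread('pics/w_g.png')
save('zg1',cv2.resize(im[0:145,250:420],None,fx=4,fy=4,interpolation=cv2.INTER_CUBIC))
save('zg2',cv2.resize(im[140:285,245:415],None,fx=4,fy=4,interpolation=cv2.INTER_CUBIC))
im=cv2.imread('pics/w_b.png')
save('zb',cv2.resize(im[90:290,260:375],None,fx=3,fy=3,interpolation=cv2.INTER_CUBIC))
E
```

```text
(no output)
```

View pics/zg1.png

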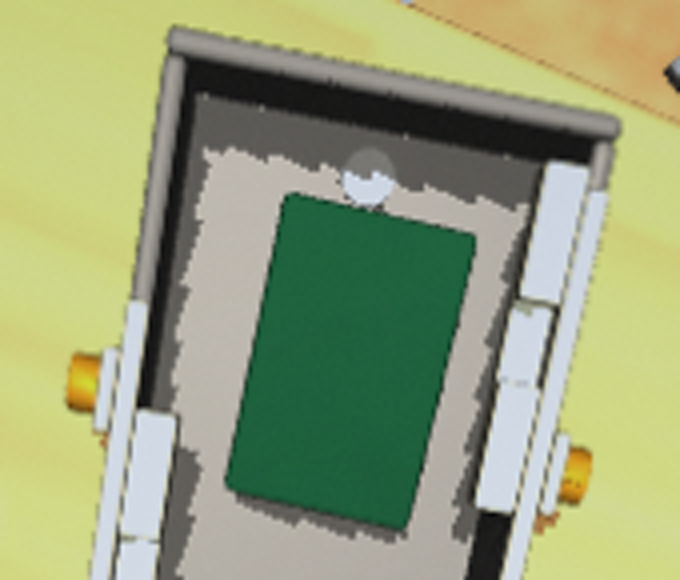

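View pics/zg2.png

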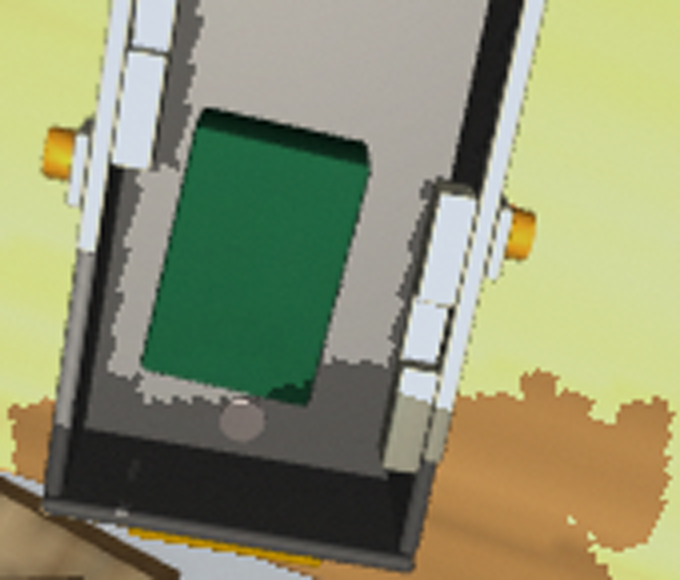

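View pics/zb.png

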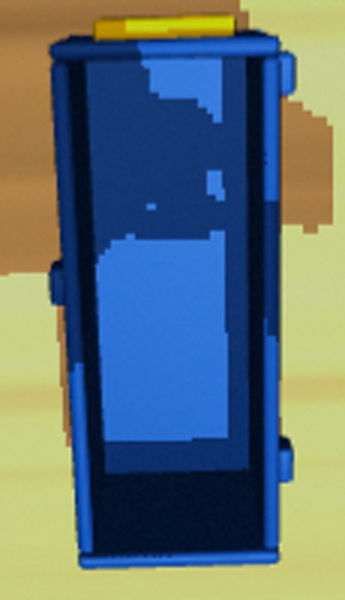

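```bash
cat > m.py <<'E'
from h import *
import pickle
d=pickle.load(open('d.pkl','rb'))
c=d['g'][0]
A=lambda L:[(250+x/4,y/4) for x,y in L]
B=lambda L:[(245+x/4,140+y/4) for x,y in L]
cor=onz(c,A([(170,30),(620,118)])+B([(43,512),(413,570)]),.088)[:,:2]
print('corners',cor.round(4));G=cor.mean(0)
x1=(cor[2]+cor[3]-cor[0]-cor[1])/2;print('len',np.linalg.norm(x1),'wid',np.linalg.norm(cor[1]-cor[0]),np.linalg.norm(cor[3]-cor[2]))
ang=np.degrees(np.arctan2(x1[1],x1[0]));w=cor[1]-cor[0]+cor[3]-cor[2]
print('G',G,'ang',ang,np.degrees(np.arctan2(w[1],w[0]))-90)
s=onz(c,A([(569,164),(495,508)])+B([(457,190),(401,470)])+A([(155,412)])+B([(130,167)]),.092)[:,:2]
ex=x1/np.linalg.norm(x1);ey=np.array([-ex[1],ex[0]])
l=np.c_[(s-G)@ex,(s-G)@ey];print('saddle ends (grey frame)\n',(l*1e3).round(1))
r=onz(c,A([(569,164),(495,508)])+B([(457,190),(401,470)]),.092)[:,:2]
m=l.reshape(3,2,2).mean(1);print('mid',(m*1e3).round(1))
v=s[2:4].mean(0)-s[0:2].mean(0);print('rail ang',np.degrees(np.arctan2(v[1],v[0])),np.linalg.norm(v))
yt=onz(c,B([(227,550)]),.042+.034)[:,:2];print('tab',yt)
c=d['b'][0];Z=lambda L:[(260+x/3,90+y/3) for x,y in L]
k=onz(c,Z([(52,40),(279,37),(82,566),(278,562)]),.102)[:,:2];print('blue',k.round(4),k.mean(0))
x2=(k[0]+k[1]-k[2]-k[3])/2;w=k[0]-k[1]+k[2]-k[3]
print(np.linalg.norm(x2),np.linalg.norm(w)/2,np.degrees(np.arctan2(x2[1],x2[0])),np.degrees(np.arctan2(w[1],w[0]))-90)
ct=robot.get_calibration('top')
# top-view cross-check
T=lambda L:[(260+x/4,160+y/4) for x,y in L]
k=onz(ct,T([(163,117),(259,117),(163,357),(259,357)]),.102)[:,:2];print('blue top',k.mean(0))
k=onz(ct,T([(517,67),(664,38),(597,424),(748,388)]),.088)[:,:2];print('grey top',k.mean(0))
E
python3 m.py
```

```text
corners [[ 0.7092 -0.1172]
 [ 0.7236 -0.1903]
 [ 0.527  -0.1523]
 [ 0.5415 -0.2256]]
len 0.18554814113138043 wid 0.07444348297298568 0.07475431290591235
G [ 0.62532365 -0.17134394] ang -169.06373161236624 -168.8441812272744
saddle ends (grey frame)
 [[-84.4  30. ]
 [-29.5  30.2]
 [ 14.2  29.3]
 [ 70.2  30.1]
 [-34.8 -30.5]
 [ 20.5 -30.2]]
mid [[-56.9  30.1]
 [ 42.2  29.7]
 [ -7.2 -30.4]]
rail ang -169.31341996975624 0.0991412639406077
tab [[ 0.52686941 -0.19081997]]
blue [[0.5578 0.0216]
 [0.5589 0.0681]
 [0.6766 0.0209]
 [0.6771 0.0673]] [0.61758609 0.04446959]
0.11850096886134032 0.046470091711806855 179.6552516741319 -180.97808994823427
blue top [0.61519448 0.04330152]
grey top [ 0.6200634  -0.16817941]
```

```bash
python3 - <<'E'
from h import *
robot.move_pose((.6176,.0445,.20),[180,0,179.4])
print(robot.line_to((.6176,.0445,.141),vel=.06,guard=8), robot.observe()['tool_pos'])
robot.set_gripper(0.03); robot.pause(.2)
o=robot.observe();print(o['time'],o['gripper_width'],o['ft_force'],o['tool_pos'])
robot.line_to((.6176,.0445,.26),vel=.12);robot.pause(.3)
o=robot.observe();print(o['time'],o['gripper_width'],o['ft_force'],o['torque'],o['tool_pos'],o['tcp_rot'])
save('w_lift',robot.grab_frame('wrist'));save('t_lift',robot.grab_frame('top'));save('s_lift',robot.grab_frame('scene')[150:350,200:420])
E
```

```text
False [0.6178921  0.04445358 0.14157327]
7.0917 0.04745174447340194 [ 0.40166901 -0.33108903  5.10720765] [0.61786119 0.04442265 0.1414648 ]
8.5333 0.04709249875820768 [ 0.46353484 -0.29345275 -2.33775723] [-0.00559503  0.00030081 -0.02889942] [0.61745575 0.04454133 0.25959882] [ 1.79996623e+02 -3.37449984e-02  1.79403367e+02]
```

View pics/w_lift.png

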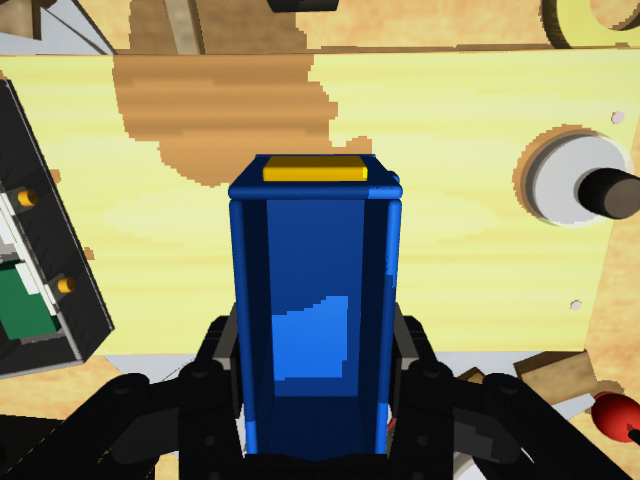

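View pics/s_lift.png

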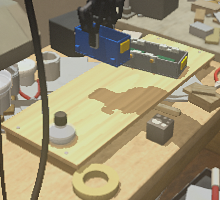

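The bin is held level, about 0.25 kg on the wrist. The yellow tab is at (315,168) and the near end rim at rows 184-200. I'll compute where the bin sits in the hand.

```bash
python3 - <<'E'
from h import *
c=robot.get_calibration('wrist');o=robot.observe();p=o['tool_pos']
k=onz(c,[(231,185),(401,185),(231,200),(401,200)],.042+p[2]-.1415+.060)
from scipy.spatial.transform import Rotation as Ro
T=Ro.from_euler('xyz',o['tcp_rot'],degrees=True).as_matrix()
print(((k-p)@T*1e3).round(1))
# tab top edge (outer, inner): tab z 42 above underside
im=cv2.imread('pics/w_lift.png');m=cv2.inRange(cv2.cvtColor(im,cv2.COLOR_BGR2HSV),(20,150,100),(35,255,255));m[:150]=0;m[190:]=0;m[:,:250]=0;m[:,380:]=0
r=cv2.boundingRect(m);print(r)
E
```

```text
[[ 60.3 -22.9  39.5]
 [ 60.3  22.5  39.5]
 [ 56.2 -23.2  39.5]
 [ 56.2  22.7  39.5]]
(263, 166, 105, 15)
```

```bash
cat >> h.py <<'E'
G=np.array([.62532,-.17134]); A0=np.radians(-169.1); EX=np.array([np.cos(A0),np.sin(A0)]); EY=np.array([-EX[1],EX[0]])
YAW=10.9
def W(x,y,z): return np.r_[G+EX*x+EY*y,z]   # grey frame (m) -> tool
def L(o):
    d=o['tool_pos'][:2]-G; return np.r_[d@EX,d@EY,o['tool_pos'][2]]*1e3
E
python3 - <<'E'
from h import *
X0=-.0073+.0085
print(robot.ik(W(X0,-.0002,.26),[180,0,YAW]))
robot.move_pose(W(X0,-.0002,.26),[180,0,YAW])
robot.line_to(W(X0,-.0002,.190),vel=.08);robot.pause(.3)
o=robot.observe();print(o['time'],L(o),o['tcp_rot'],o['ft_force'],o['torque'])
save('w_pre',robot.grab_frame('wrist'))
g=robot.line_to(W(X0,-.0002,.180),vel=.008,guard=5)
for i in range(3):
    o=robot.observe();print(g,o['time'],L(o),o['ft_force'],o['torque']);robot.pause(.1)
save('s_pre',robot.grab_frame('scene')[150:300,250:450])
E
```

```text
[-26.90556364  14.0362763    9.94048181  85.90420552   0.
 142.19443636]
12.2333 [ 1.07298243e+00 -9.39335103e-02  1.90372308e+02] [ 1.79981297e+02 -2.45962047e-02  1.08996249e+01] [-0.29612555 -0.67170052 -2.06662052] [0.00844884 0.00616079 0.02484384]
True 13.1167 [  1.21530393  -0.20914199 183.36505069] [-0.87049371 -0.67699262  6.05861887] [-0.04033695  0.05733057 -0.04105908]
True 13.2167 [  1.2387943   -0.22369172 183.33283921] [0.01422397 0.06064562 6.0898303 ] [0.03620464 0.09640964 0.00617625]
True 13.3167 [  1.23947757  -0.1978743  183.34858508] [-0.26845666  0.37773097  5.7396753 ] [-0.08463404  0.07158715  0.01289812]
```

View pics/w_pre.png

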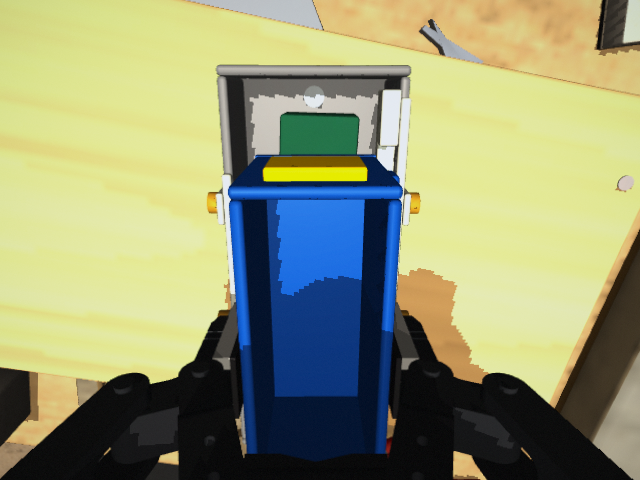

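Contact came at TCP z = 183.4 mm, which is land height (183.5 predicted). The picture shows the blue tab at (315,168), far from the robot, and the bin lined up with the grey one. Now I'll slide along the rails in small steps, controlling the force.

```bash
python3 - <<'E'
from h import *
o=robot.observe();z=o['tool_pos'][2];x=.0012
mx=0
for i in range(22):
    x-=.00075
    g=robot.line_to(W(x,-.0002,z),vel=.008,guard=12)
    o=robot.observe();f=o['ft_force'];l=L(o);mx=max(mx,np.linalg.norm(f))
    print(i,round(o['time'],2),g,l.round(2),'cmd',round(x*1e3,2),round(z*1e3,2),'f',f.round(1),'fx,fy',(f[:2]@EX).round(1),(f[:2]@EY).round(1),'t',o['torque'].round(2))
    if g or np.abs(f).max()>18: print('stop');break
    if f[2]<1.0:
        # try lower gently
        zt=o['tool_pos'][2]
        g=robot.line_to(W(x,-.0002,zt-.0015),vel=.006,guard=6)
        o=robot.observe();l=L(o);f=o['ft_force'];z2=o['tool_pos'][2]
        print('  probe',g,l.round(2),f.round(1))
        if z2<.1824: print('DROP');break
        z=z2
    else: z-=np.clip((5-f[2])*2e-5,-1e-4,1e-4)
print(mx)
E
```

```text
0 13.87 False [ 4.3000e-01 -1.2000e-01  1.8341e+02] cmd 0.45 183.34 f [-1.4 -0.1  1.4] fx,fy 1.4 -0.1 t [-0.16  0.15 -0.04]
1 14.12 False [-2.500e-01 -1.000e-01  1.834e+02] cmd -0.3 183.27 f [-1.7  0.6  3.5] fx,fy 1.6 -0.9 t [-0.14  0.46 -0.05]
2 14.37 False [-1.0700e+00 -1.4000e-01  1.8334e+02] cmd -1.05 183.24 f [-3.6 -1.   5. ] fx,fy 3.7 0.3 t [-0.29  0.6  -0.07]
3 14.62 False [-1.840e+00 -1.400e-01  1.833e+02] cmd -1.8 183.24 f [-2.3 -0.9  4.7] fx,fy 2.5 0.5 t [-0.3   0.53 -0.05]
4 14.87 False [ -2.63  -0.19 183.27] cmd -2.55 183.24 f [-3.2 -1.3  4.7] fx,fy 3.4 0.7 t [-0.24  0.55 -0.02]
5 15.12 False [ -3.41  -0.22 183.16] cmd -3.3 183.23 f [-2.  -1.2  4.2] fx,fy 2.2 0.8 t [-0.23  0.45 -0.02]
6 15.37 False [ -4.27  -0.49 182.46] cmd -4.05 183.22 f [ 1.4 -0.  -2.6] fx,fy -1.4 0.3 t [-0.03 -0.38 -0.03]
  probe False [ -4.22  -0.27 180.89] [ 3.5  1.1 -2.8]
DROP
6.232509210932771
```

```bash
python3 - <<'E'
from h import *
o=robot.observe();z=o['tool_pos'][2];x=L(o)[0]/1e3
def rep(t,g):
    o=robot.observe();f=o['ft_force'];print(t,round(o['time'],2),g,L(o).round(2),'fz',f[2].round(1),'fxy',(f[:2]@EX).round(1),(f[:2]@EY).round(1),'t',o['torque'].round(2),o['tcp_rot'].round(2));return o
rep('now',0)
for i in range(4):
    x-=.0006
    g=robot.line_to(W(x,-.0002,z),vel=.008,guard=6);o=rep('x',g)
    if g: break
o=robot.observe();x=L(o)[0]/1e3
g=robot.line_to(W(x,-.0002,.1772),vel=.006,guard=6);o=rep('down',g);robot.pause(.2);rep('rest',g)
save('w_d',robot.grab_frame('wrist'));save('s_d',cv2.resize(robot.grab_frame('scene')[150:270,280:440],None,fx=4,fy=4,interpolation=cv2.INTER_CUBIC))
E
```

```text
now 15.89 0 [ -4.22  -0.27 180.89] fz -2.8 fxy -3.7 -0.4 t [ 0.25 -0.88 -0.12] [-1.7991e+02  9.0000e-02  1.0900e+01]
x 16.14 False [ -4.59  -0.23 180.72] fz -3.8 fxy -1.4 0.2 t [ 0.09 -0.21 -0.03] [-1.7991e+02  1.5000e-01  1.0900e+01]
x 16.39 False [-5.1900e+00 -1.8000e-01  1.8068e+02] fz -3.5 fxy -0.8 -0.3 t [-0.02 -0.01 -0.02] [-1.7991e+02  1.5000e-01  1.0890e+01]
x 16.64 False [-5.970e+00 -1.800e-01  1.809e+02] fz -2.3 fxy -0.1 -0.1 t [ 0.02 -0.08  0.01] [-1.7991e+02  1.2000e-01  1.0900e+01]
x 16.89 False [ -6.63  -0.22 180.87] fz -2.5 fxy 0.8 0.1 t [-0.02  0.04 -0.03] [-1.7991e+02  1.1000e-01  1.0900e+01]
down 17.66 False [-6.750e+00 -1.400e-01  1.775e+02] fz -0.6 fxy 0.5 -0.4 t [ 0.02  0.08 -0.03] [-1.7993e+02  9.0000e-02  1.0900e+01]
rest 17.86 False [-6.7300e+00 -9.0000e-02  1.7748e+02] fz 2.5 fxy 1.2 -0.6 t [ 0.04  0.07 -0.02] [-1.7993e+02  9.0000e-02  1.0900e+01]
```

View pics/w_d.png

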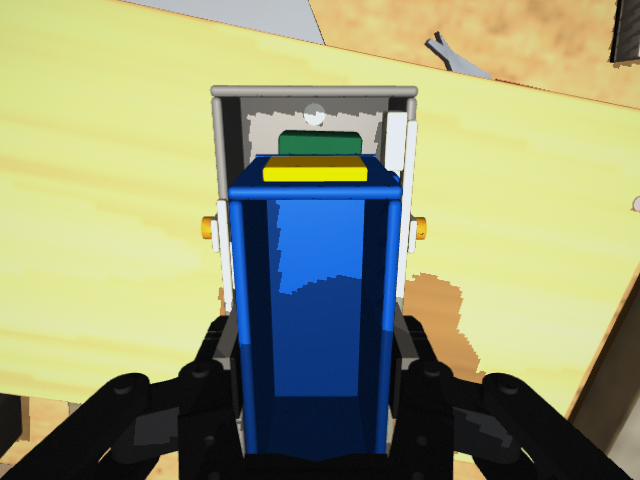

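View pics/s_d.png

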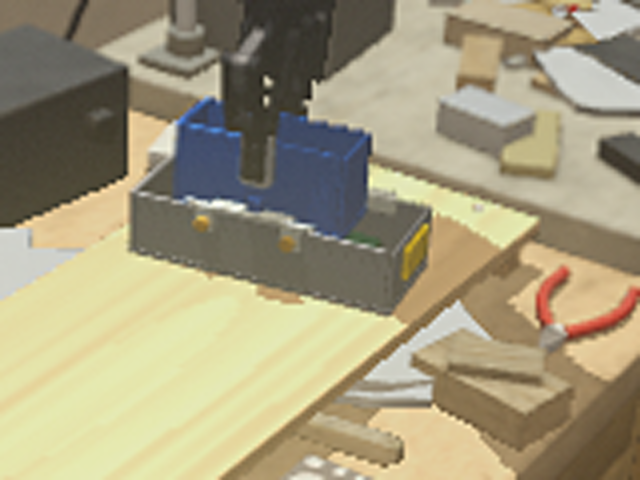

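Height is 177.5 mm, exactly the predicted seat, with about 5 N of upward reaction. The scene picture shows the bin level in the rails, with the grey tab at (416,252) and the blue tab at the opposite end. I'll press lightly to confirm, let go, retract and look.

```bash
python3 - <<'E'
from h import *
def rep(t,g=0):
    o=robot.observe();f=o['ft_force'];print(t,round(o['time'],2),g,L(o).round(2),'f',f.round(1),'t',o['torque'].round(2),o['gripper_width']);return o
g=robot.line_to(W(-.0067,-.0001,.1770),vel=.005,guard=7);rep('press',g)
robot.set_gripper(.062);robot.pause(.2);o=rep('open')
x=L(o)
robot.line_to(W(x[0]/1e3,x[1]/1e3,.26),vel=.1)
robot.move_pose(W(.03,0,.33),[180,0,YAW]);robot.pause(.3)
import pickle
o=rep('up');c=robot.get_calibration('wrist');save('w_f',robot.grab_frame('wrist'));save('t_f',robot.grab_frame('top'))
pickle.dump((c,o),open('f.pkl','wb'))
save('s_f',cv2.resize(robot.grab_frame('scene')[170:270,290:440],None,fx=5,fy=5,interpolation=cv2.INTER_CUBIC))
E
```

```text
press 18.21 False [-6.740e+00 -1.100e-01  1.774e+02] f [-3.2  1.3  4.9] t [ 0.18  0.44 -0.01] 0.04726971282339398
open 18.7 0 [-6.6700e+00 -1.0000e-01  1.7682e+02] f [ 1.1  0.1 -0.6] t [-0.03  0.01 -0.01] 0.061767900364932946
up 20.4 0 [ 3.0060e+01 -2.8000e-01  3.2859e+02] f [-0.3  0.   0.2] t [-0.05 -0.01 -0.03] 0.06206913870251245
```

View pics/w_f.png

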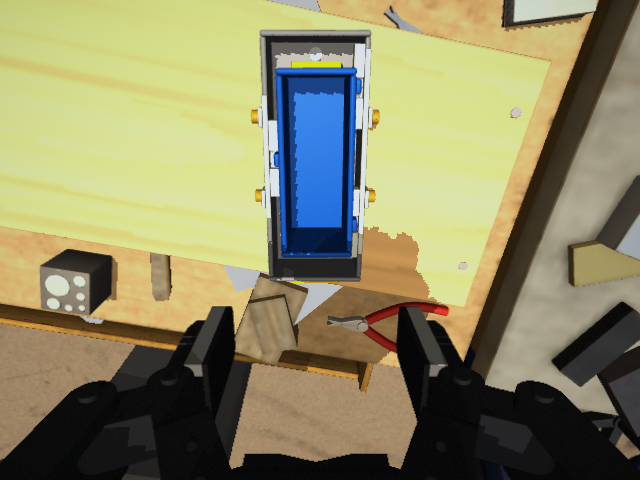

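View pics/s_f.png

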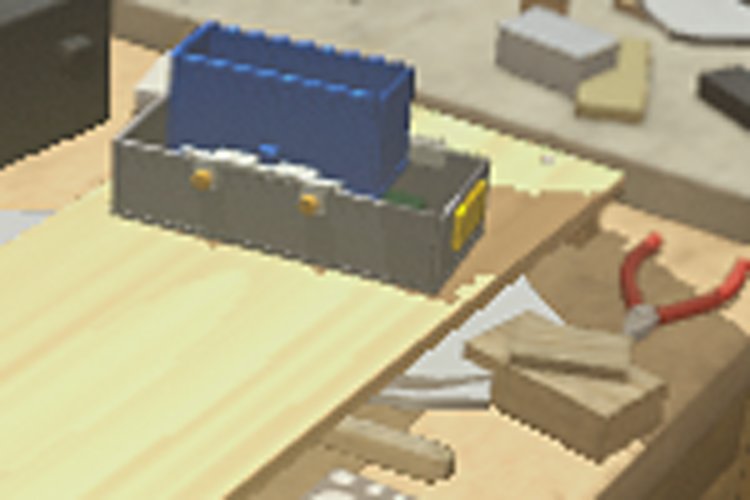

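View pics/t_f.png

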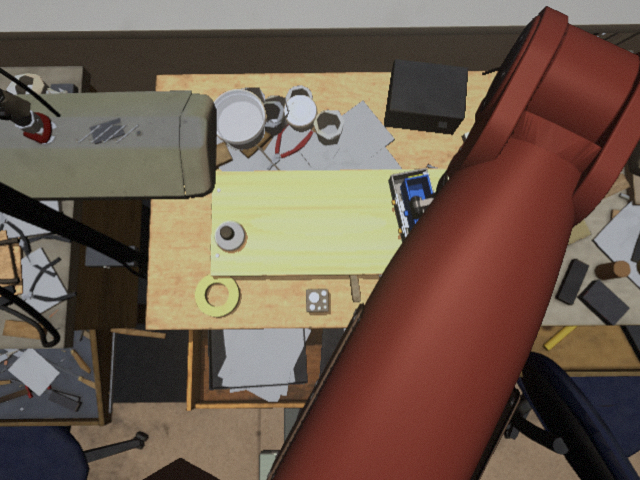

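The lamp (229,236), tape (217,295) and cube (318,300) haven't moved. In the wrist picture the lugs lie in line with the notches at (277,160), (357,87) and (354,225). I'll zoom in and check the level.

```bash
python3 - <<'E'
from h import *
import pickle
c,o=pickle.load(open('f.pkl','rb'))
im=cv2.imread('pics/w_f.png');save('zf',cv2.resize(im[25:285,250:385],None,fx=2.3,fy=2.3,interpolation=cv2.INTER_CUBIC))
save('zf1',cv2.resize(im[60:250,255:385],None,fx=4,fy=4,interpolation=cv2.INTER_CUBIC)[:600])
m=cv2.inRange(cv2.cvtColor(im,cv2.COLOR_BGR2HSV),(105,120,30),(130,255,255));m[:,:270]=0;m[:60]=0;m[265:]=0;m[:,375:]=0
for r in (72,75,245,250): 
    x=np.where(m[r])[0];print(r,x.min(),x.max())
# expected rim corners when seated
b=np.array([-.0067,-.0001])
X=[W(b[0]+sx*.06,b[1]+sy*.024,.042+.036+.06) for sx in(-1,1) for sy in (-1,1)]
print(proj(c,X).round(1))
E
```

```text
72 276 356
75 277 355
245 281 351
250 282 350
[[273.8  69.1]
 [356.3  69.2]
 [279.6 259.7]
 [350.3 259.8]]
```

View pics/zf1.png

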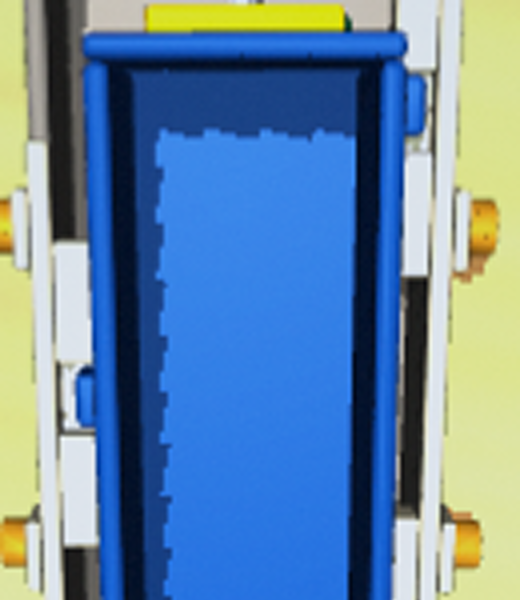

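View pics/zf.png

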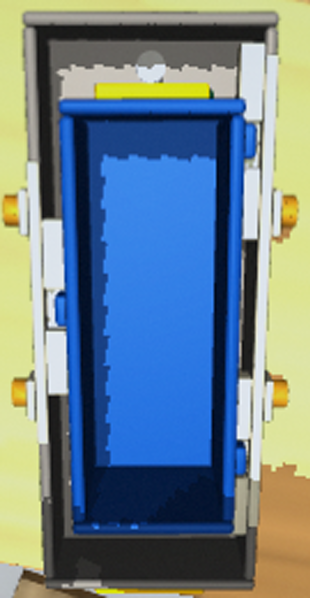

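```bash
python3 - <<'E'
from h import *
robot.pause(.3);print(robot.observe()['time']);robot.job_done()
E
```

```text
20.85
the job is handed in; nothing more can be done
```

The blue bin is stacked on the grey bin's rails with all three lugs in their notches. I've let go and handed the job in at about 21 s of the 56 s allowed.

**What I did:** I found both bins in the wrist pictures, gripped the blue one across its width, lifted it and gave it half a turn. I set it on the lands about 8 mm off the estimated notch position. Then I slid it along the rails with about 5 N down until it dropped, lowered it to the seat, opened the gripper and retracted.

**Last checks:**
- **Height:** the bin went down 5.9 mm from the lands, to within 0.1 mm of the predicted seat height. There was almost no moment on the wrist at rest.
- **Forces:** the readings I took while sliding and seating never went above about 6.5 N.
- **Position:** it sits 6.7 mm from the grey bin's middle towards the end without the tab. The pictures suggested 7.3 mm, which is within tolerance.
- **Pictures:** each lug lies in its notch, the two yellow tabs are at opposite ends, and the bin looks level. The lamp, cube and tape haven't moved. The bin was never lowered below seat height, 8 mm above the wax.

**What disagreed:**
- The top camera placed the grey bin about 5 mm from where the wrist camera did, so I used the wrist camera.
- The drop began about 2.5 mm before the final position with a light side force. That force went away as I moved on to the middle of the notch.
- The level check from rim widths in the last picture is only good to about 3 mm. The evidence that it is level is the height, the near-zero moment and the lugs visible in their notches.

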